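# Open the taller push-to-open dish cabinet

## Robot

A 7-joint arm with a two-finger parallel gripper is mounted at the origin on a cart in front of the work surface, level with it; the furniture and walls round the work are solid. World frame = base frame: x ahead of the robot, y to its left, z up, the work surface at z = 0. Lengths are in m, angles in rad, forces in N, time in s.
With the tool pointing down it reaches from about 0.4 to 0.9 m from the base axis. Payload 5.5 kg.
Tool frame: the origin (TCP) lies midway between the tips of the shut fingers; the grasp point (between the pads) lies 19 mm behind it (manip.grip_depth is the distance from the TCP to the grasp point, in m); z points along the fingers, y is the line along which they close (so a half turn about z gives the same grasp; the last joint's range is limited). The gripper opens to 92 mm and grips with 3 to 60 N. Pads are 19 mm wide; open, the fingers measure 130 mm over their backs; the gripper's body (75 mm by 190 mm) begins 47 mm behind the grasp point.
Start: joints at [-0.849, 0.501, -0.427, 1.55, 0.221, 1.138, -0.21], TCP at [0.288, 0.583, 0.227] pointing down, gripper open.
Joint ranges: [-2.88, 2.88], [-0.31, 2.03], [-1.54, 1.56], [0.2, 2.42], [-1.41, 4.55], [0.19, 2.02], [-2.57, 2.57]. Speed limits (rad/s): [2.57, 2.57, 3.14, 3.14, 3.14, 3.14, 3.14].

## Interface

Orientations are given as a unit quaternion [x, y, z, w].
In Python, from bench import manip, effector, viewer gives the robot as it stands. Calls block until the motion is done:
- manip.move_pose(position, orientation): joint-space move of the TCP to a pose.
- manip.servo_line(position, ori=None, vel=0.15): straight line of the TCP; ori=None keeps the orientation; vel is the mean speed in m/s.
- manip.movej(angles): joint-space move.
- effector.open_jaws() and effector.close(f_grip=None): open the fingers fully, or close them until they stop; f_grip is the grip in N (None keeps the last).
- manip.sleep(seconds).
- manip.solve_ik(position, orientation): joint angles nearest the present ones, or None.
- viewer.get_image(name): name is "scene" or "top" or "wrist"; returns the picture (480x640x3 uint8, red, green, blue); there is no depth.
- viewer.get_calibration(name): a dict with "vfov" (degrees; the focal length in pixels is half the picture's height over the tangent of half this angle, whatever the lens; pixels are square), "cx", "cy" (the principal point, pixels), "eye" and "attitude" of the camera in the world. Camera axes: x right, y down, z forward; pixel columns grow to the right and rows downward; lengths in m; the calibration is good to about 2 mm. A picture is of the moment at which its call begins: read the wrist's pose just before it. get_calibration takes no time and is no camera call; for the wrist camera it gives the pose at the moment of the call.
A pose or a line that the arm cannot do raises manip.PlanningError and nothing moves.
- manip.hand_in(): hands the job in; it is judged then, once.
Readings, each from a call of its own:
- manip.current_clock(): time.
- manip.current_q(): joint angles.
- manip.current_joint_velocities(): joint speeds.
- manip.current_tau(): joint torques, N m.
- manip.current_tool_pos(): TCP position.
- manip.current_tcp_rot(): TCP orientation.
- manip.current_force(): force on the tool from outside, world axes, zero at the start.
- manip.current_wrist_torque(): the same for the moment, N m.
- manip.current_finger_gap(): finger opening in m.
- manip.current_gripper_force(): force on a finger pad.
Only numpy, scipy, OpenCV 4.12 (cv2) and the standard library are available. Lean on these libraries where they do the work, as an engineer would, in place of code of your own. Each camera call takes 0.05 s, during which the arm holds its last target. There are 200 camera calls.

## Task

Two small handleless cabinets stand side by side on the worktop. Press the door of the taller one inward near its free edge so that its spring catch lets go and pops it ajar, then swing that door wide open, about square to its cabinet, and leave it there; keep the lower cabinet's door shut and do not shift the cup and the apple.

Things in the scene. Friction and masses are not known exactly. Their poses are not given: they have to be found in the camera images.
- tall: The taller cabinet: grey, 146 mm wide (y), 135 mm deep (x), 185 mm high, with a plain smooth white door in front and no handle. Origin: centre of its underside, 12 mm above the worktop (on a plinth); x points from its front to its back, y to its left, z up. May stand left or right of the lower one.
- low: The lower cabinet, to be left shut: as the taller one, but 135 mm high and with six louvre bars on its door. Origin: centre of its underside; same axes.
- tall_push (a point): Where to press: on the front face of the taller cabinet's door, 105 mm from the hinge, 29 mm from the free edge, 35 mm below the door's top. Moves with the door: x points into the door, y towards its hinge, z up. About 5 N and 5 mm of travel free the catch (stop at 6.5 mm); as the finger backs off, a spring pushes the door out. The catch does not take hold again.
- tall_hinge (a point): Upright hinge axis of the taller cabinet's door: the door's left edge as the robot sees it, in the plane of the shut door's front face (flush with the side walls), at the height of the cabinet's top (197 mm above the worktop). Fixed to the cabinet; x to its back, y to its left, z up. Door: 134 mm wide, 14 mm thick, its top level with the cabinet's top.
- tall_door (a joint): Angle of the taller cabinet's door, rad: 0 shut, negative pressed in (stop -0.062), about 0.55 popped ajar (some 60 mm free behind its right edge for a finger let down from above), 1.57 square to the cabinet, stop 1.75. Opening swings the right edge towards the robot and round to the left. Light friction holds it where it is left; catch parts inside lie over 85 mm below its top.
- low_door (a joint): Angle of the lower cabinet's door, rad: 0 shut. It has the same kind of catch and must stay shut
- cup_center (a point): Bystander: centre (36 mm up) of a cup of white powder with a red lid, 62 mm across, 73 mm high, standing loose on the worktop
- apple_center (a point): Bystander: centre (37 mm up) of a loose red apple, about 75 mm across, on the worktop

How it is judged:
On the way, in this order (a step that is already met when the one before it is completed fails the run):
1. the taller cabinet's door is pressed in (value of joint tall_door below -0.02 rad).
2. its catch has popped it ajar (value of joint tall_door above 0.2 rad).
At the end, for the whole second after the job is handed in: The taller cabinet's door stands at rest at 1.2 rad (69 degrees) or more from shut, and the lower cabinet's door is shut (under 0.1 rad) (value of joint tall_door above 1.2 rad and velocity of joint tall_door between -0.1 and 0.1 rad/s and value of joint low_door below 0.1 rad); the robot touches nothing.
It fails at once if the lower cabinet's door opened (value of joint low_door above 0.1 rad).
It fails at once if the cup shifted by more than 30 mm (distance of cup_center from where it was at the start of the episode above 0.03 m).
It fails at once if the apple shifted by more than 30 mm (distance of apple_center from where it was at the start of the episode above 0.03 m).
It also fails if it takes over 42 s, if anything falls off the work surface, if the arm or the gripper's body presses on something with over 40 N, if the wrist force passes 120 N, or if a joint passes its speed limit or range.

## Working session

There is one attempt and no reset: what is moved stays moved. The work goes in short steps, each a Python script; the robot and the scene stay as the last script left them, time stands still between calls to the robot, and variables do not carry over. Pictures are saved under pics/ and viewed, at most 10 in all, crops included, and the job is handed in when it is done.

```bash
mkdir -p pics; python3 - <<'E'
from bench import manip, effector, viewer
import cv2
for n in("scene","top"):
    cv2.imwrite(f"pics/{n}0.png",viewer.get_image(n)[...,::-1]); print(n,viewer.get_calibration(n))
print(manip.current_clock(),manip.current_tcp_rot())
E
```

```text
scene {'vfov': 52.141710878341414, 'cx': 309.82836919857357, 'cy': 245.31717783148468, 'eye': array([-0.2816898 , -0.46047141,  1.02528421]), 'attitude': array([ 0.73479489, -0.57095381,  0.21829975, -0.29399565])}
top {'vfov': 49.59987938304066, 'cx': 315.6426515072657, 'cy': 242.9188591777489, 'eye': array([ 0.36858142, -0.2190944 ,  1.18840802]), 'attitude': array([ 0.70617079, -0.7050099 ,  0.04903027, -0.04335763])}
0.1 [ 2.27382300e-01  9.73805188e-01 -8.36368916e-04 -2.14949003e-04]
```

View pics/scene0.png

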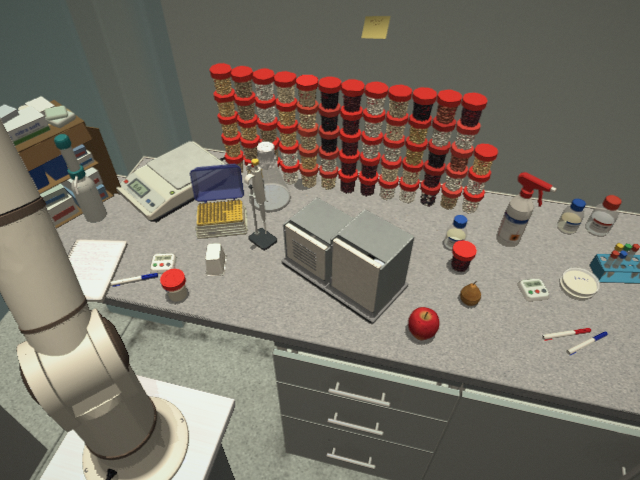

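View pics/top0.png

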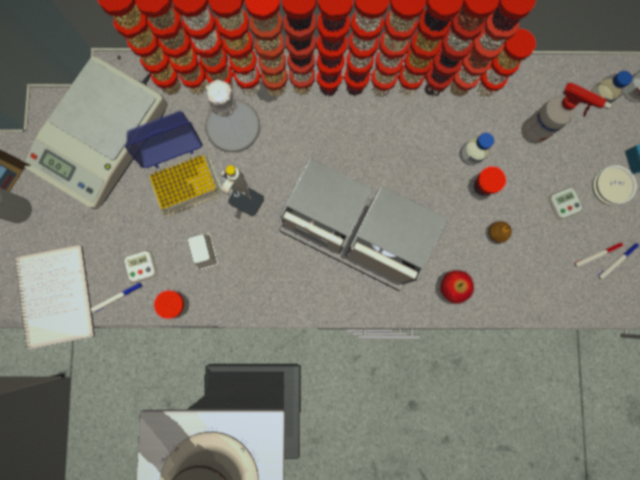

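The scene view shows the tall cabinet on the right (plain door, around 370,260 px) and the louvred low one on the left. The apple is at (423,323) and the red-lidded cup at (174,285). In the top view the tall cabinet's roof is around (400,225), the apple at (457,287) and the cup at (169,304). I'll enlarge the tall cabinet.

```bash
python3 - <<'E'
import cv2,numpy as np
a=cv2.imread("pics/top0.png")[150:300,270:460]; b=cv2.imread("pics/scene0.png")[195:325,275:425]
a=cv2.resize(a,None,fx=4,fy=4,interpolation=cv2.INTER_CUBIC);b=cv2.resize(b,None,fx=4,fy=4,interpolation=cv2.INTER_CUBIC)
cv2.imwrite("pics/topc.png",a);cv2.imwrite("pics/scenec.png",b)
E
```

```text
(no output)
```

View pics/topc.png

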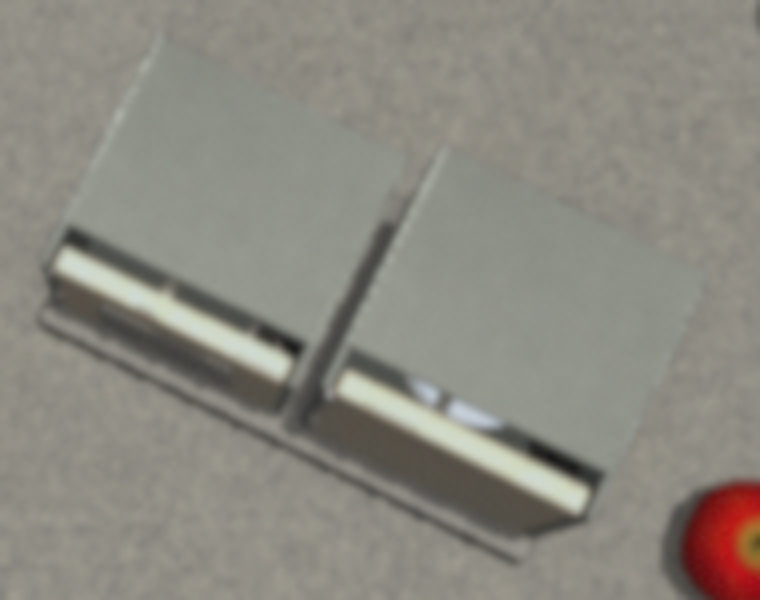

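View pics/scenec.png

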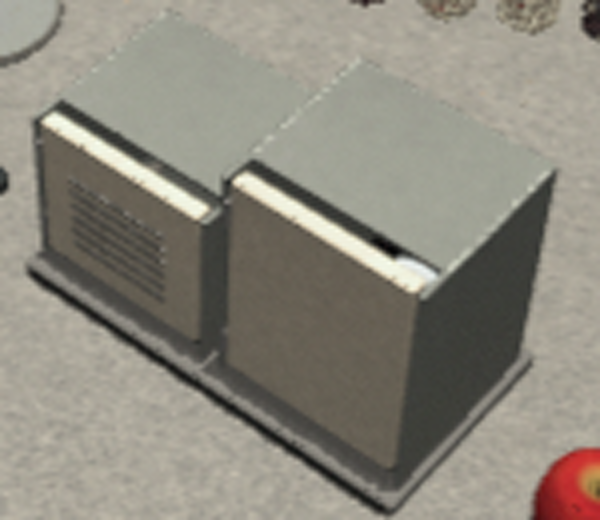

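The top crop shows the door's white top strip. Its front edge runs from (338,393) to (583,515), and the roof's back corners are at (443,148) and (703,272). In the scene crop the door's front top edge runs from (232,183) to (418,293). I'll triangulate these and check them on the z=0.197 plane.

```bash
cat > h.py <<'E'
import numpy as np, cv2
from scipy.spatial.transform import Rotation as R
def ray(cal,uv):
    f=240/np.tan(np.radians(cal["vfov"]/2))
    d=R.from_quat(cal["attitude"]).apply([(uv[0]-cal["cx"])/f,(uv[1]-cal["cy"])/f,1]); return np.array(cal["eye"]),d/np.linalg.norm(d)
def onplane(cal,uv,z):
    e,d=ray(cal,uv); return e+d*(z-e[2])/d[2]
def tri(c1,u1,c2,u2):
    e1,d1=ray(c1,u1);e2,d2=ray(c2,u2)
    s=np.linalg.lstsq(np.c_[d1,-d2],e2-e1,rcond=None)[0]
    return (e1+d1*s[0]+e2+d2*s[1])/2
E
python3 - <<'E'
from h import *
from bench import viewer
np.set_printoptions(precision=4,suppress=True)
T=viewer.get_calibration("top");S=viewer.get_calibration("scene")
t={'FL':(338,393),'FR':(583,515),'BL':(443,148),'BR':(703,272)}
s={'FL':(232,183),'FR':(418,293),'BL':(362,60),'BR':(555,172)}
P={}
for k in t:
    tu=((t[k][0]+.5)/4-.5+270,(t[k][1]+.5)/4-.5+150); su=((s[k][0]+.5)/4-.5+275,(s[k][1]+.5)/4-.5+195)
    a,b=onplane(T,tu,.197),onplane(S,su,.197); P[k]=(a+b)/2
    print(k,a,b,tri(T,tu,S,su))
n=np.linalg.norm
print("door w",n(P['FR']-P['FL']),"width",n(P['BR']-P['BL']))
for p,q in(('FL','FR'),('BL','BR')):
    d=P[p]-P[q]; print(np.degrees(np.arctan2(d[1],d[0]))-90)
d=P['BL']+P['BR']-P['FL']-P['FR'];print(n(d)/2,np.degrees(np.arctan2(d[1],d[0])))
for nme,uv,z in(('apple',(457,287),.037),('cup',(169,304),.073)): print(nme,onplane(T,uv,z))
print(onplane(S,(423,323),.037),onplane(S,(173,280),.073))
E
```

```text
FL [ 0.4895 -0.301   0.197 ] [ 0.4893 -0.3011  0.197 ] [ 0.4895 -0.3011  0.1967]
FR [ 0.431  -0.4177  0.197 ] [ 0.4322 -0.4193  0.197 ] [ 0.4313 -0.4185  0.1975]
BL [ 0.6102 -0.3534  0.197 ] [ 0.6105 -0.3558  0.197 ] [ 0.6108 -0.3546  0.1962]
BR [ 0.549  -0.4788  0.197 ] [ 0.5429 -0.4818  0.197 ] [ 0.5507 -0.4815  0.1888]
door w 0.13083260127147833 width 0.14129821293650152
-26.210766444530506
-27.132889303204443
0.13105124285199618 -26.11279810451765
apple [ 0.4222 -0.5417  0.037 ]
cup [0.3835 0.084  0.073 ]
[ 0.4243 -0.5404  0.037 ] [0.3759 0.0799 0.073 ]
```

The measurements are consistent: the triangulated heights are about 0.197 m, the door is about 131 mm wide and the yaw is about -26.3°. Next: check IK, lift, approach and press.

```bash
cat >> h.py <<'E'
psi=np.radians(-26.3)
X=np.array([np.cos(psi),np.sin(psi),0]);Y=np.array([-X[1],X[0],0]);H=np.array([.4900,-.3000,0])
def quat(th,sgn):   # tool y along the door at angle th
    y=sgn*(R.from_euler('z',-th).apply(Y)); z=np.array([0,0,-1.])
    return R.from_matrix(np.c_[np.cross(y,z),y,z]).as_quat()
def pt(th,r,b,z):   # r from hinge along door, b behind its front face
    q=R.from_euler('z',-th); p=H-r*q.apply(Y)+b*q.apply(X); return np.array([p[0],p[1],z])
E
cat > s1.py <<'E'
from h import *
from bench import manip, effector
np.set_printoptions(precision=3,suppress=True)
for s in(1,-1):
    L=[manip.solve_ik(pt(0,.11,-.05,z),quat(0,s)) for z in(.36,.162)]+[manip.solve_ik(pt(t,.113,.025,.147),quat(t,s)) for t in(.5,.8,1.1,1.4,1.6)]
    print(s);[print(l) for l in L]
E
python3 s1.py
```

```text
1
[ 0.001  0.234  0.855  1.67  -0.182  1.32   1.999]
[ 0.178  0.427  0.669  1.902 -0.328  0.923  2.116]
[ 0.263  0.458  0.563  1.869 -0.306  0.901  1.583]
[ 0.25   0.394  0.543  1.952 -0.263  0.866  1.243]
[ 0.074  0.37   0.705  2.028 -0.316  0.852  0.969]
[ 0.002  0.323  0.71   2.083 -0.284  0.83   0.592]
[-0.1    0.316  0.772  2.108 -0.299  0.826  0.365]
-1
[ 0.138  0.208  0.679  1.666 -0.134  1.315 -1.189]
[ 0.168  0.43   0.683  1.903 -0.336  0.925 -1.018]
[ 0.175  0.486  0.683  1.872 -0.38   0.917 -1.493]
[-0.019  0.498  0.909  1.959 -0.492  0.922 -1.69 ]
[-0.223  0.551  1.137  2.035 -0.621  0.954 -1.888]
[-0.408  0.684  1.363  2.092 -0.795  1.048 -2.064]
[-0.47   0.655  1.364  2.115 -0.771  1.027 -2.321]
```

```bash
python3 - <<'E'
from h import *
from bench import manip, effector
np.set_printoptions(precision=4,suppress=True)
effector.close(f_grip=20)
p=np.array(manip.current_tool_pos()); p[2]=.36; manip.servo_line(p,vel=.2)
q=quat(0,1)
manip.move_pose(pt(0,.110,-.05,.36),q)
manip.servo_line(pt(0,.110,-.05,.162),vel=.15)
manip.servo_line(pt(0,.110,-.018,.162),vel=.08)
f0=np.array(manip.current_force());print("t",manip.current_clock(),manip.current_tool_pos(),f0)
b=-.018;c=None
while b<.006:
    b+=.001; manip.servo_line(pt(0,.110,b,.162),vel=.02)
    f=-(np.array(manip.current_force())-f0)@X
    m=(np.array(manip.current_tool_pos())-H)@X
    print(f"{b:.3f} {m:.4f} {f:.1f}")
    if c is None and f>1: c=b
    if f>14: break
print("contact",c,manip.current_clock())
E
```

```text
t 7.7417 [ 0.4248 -0.3907  0.1619] [0.6574 0.3504 0.3511]
-0.017 -0.0174 2.2
-0.016 -0.0160 0.2
-0.015 -0.0149 0.8
-0.014 -0.0139 0.4
-0.013 -0.0129 2.0
-0.012 -0.0119 -0.2
-0.011 -0.0113 1.9
-0.010 -0.0105 3.5
-0.009 -0.0095 6.2
-0.008 -0.0082 4.7
-0.007 -0.0071 6.0
-0.006 -0.0061 3.4
-0.005 -0.0051 5.1
-0.004 -0.0050 8.1
-0.003 -0.0050 10.2
-0.002 -0.0050 13.3
-0.001 -0.0049 16.6
contact -0.016999999999999998 11.9917
```

Contact came at about -11.5 mm and the stop at -5.0 mm, so the door travelled its full 6.5 mm. Backing off next.

```bash
python3 - <<'E'
from h import *
from bench import manip, viewer
manip.servo_line(pt(0,.110,-.03,.162),vel=.06)
manip.servo_line(pt(0,.110,-.12,.162),vel=.12)
manip.servo_line(pt(0,.110,-.13,.30),vel=.15)
a=viewer.get_image("top")[...,::-1];b=viewer.get_image("scene")[...,::-1]
a=cv2.resize(a[150:300,270:460],None,fx=4,fy=4,interpolation=cv2.INTER_CUBIC);b=cv2.resize(b[195:325,275:425],None,fx=4,fy=4,interpolation=cv2.INTER_CUBIC)
cv2.imwrite("pics/top2.png",a);cv2.imwrite("pics/scene2.png",b);print(manip.current_clock())
E
```

```text
14.7
```

View pics/top2.png

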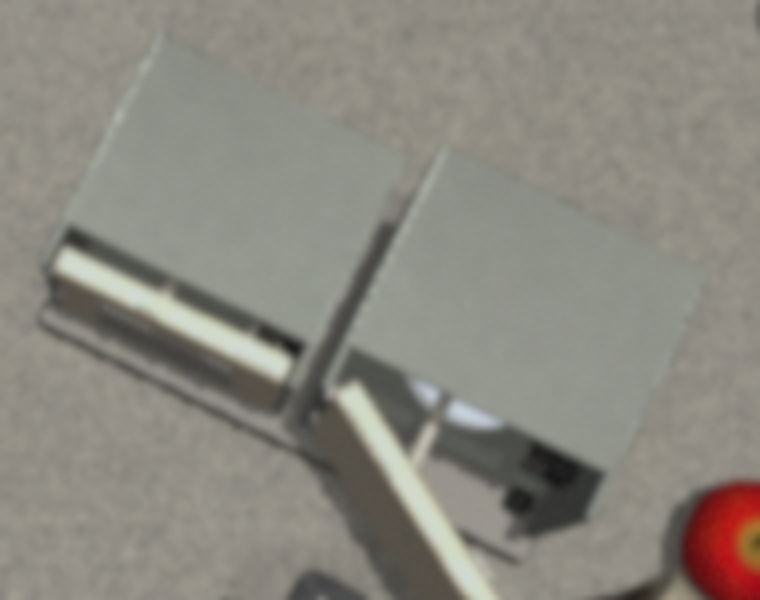

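View pics/scene2.png

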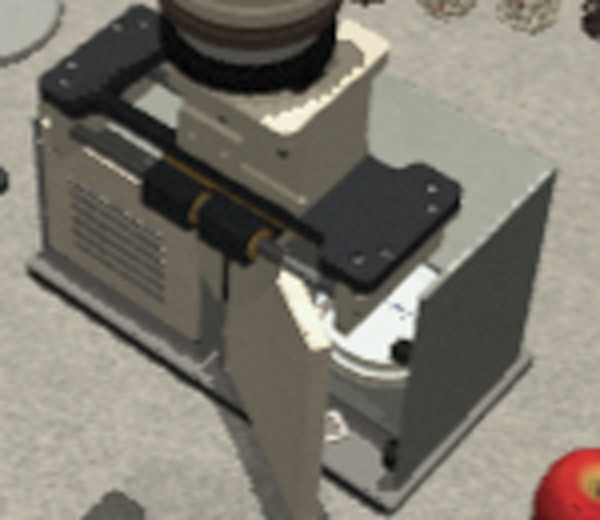

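The door has popped ajar. In the top crop its front edge now runs from about (335,400) to (465,600), which is about 0.53 rad with a clear gap behind. Next I'll insert the finger and swing the door.

```bash
python3 - <<'E'
from h import *
from bench import manip, viewer
r=.114;z=.147
manip.servo_line(pt(.55,r,.033,.29),ori=quat(.55,1),vel=.15)
f0=np.array(manip.current_force())
manip.servo_line(pt(.55,r,.033,.20),vel=.12)
manip.servo_line(pt(.55,r,.033,z),vel=.06)
print(manip.current_clock(),manip.current_force()-f0)
for th in np.arange(.6,1.56,.1):
    manip.servo_line(pt(th,r,.024,z),ori=quat(th,1),vel=.07)
    f=manip.current_force()-f0; print(round(th,2),np.round(f,1))
    if np.linalg.norm(f)>25: break
manip.sleep(.3)
manip.servo_line(pt(th,r,.05,z),vel=.06)
manip.servo_line(pt(th,r,.05,.32),vel=.15)
cv2.imwrite("pics/top3.png",viewer.get_image("top")[...,::-1]);print(manip.current_clock())
E
```

```text
17.4417 [-0.29240907  0.77458767 -1.03225558]
0.6 [0.3 0.3 1.3]
0.7 [ 0.2  0.9 -0.2]
0.8 [ 0.1  0.5 -0.3]
0.9 [0.3 0.8 0.2]
1.0 [ 0.1  0.3 -0.3]
1.1 [-0.2  0.3  0.5]
1.2 [-1.   0.9 -0.5]
1.3 [-1.3 -0.1  0.1]
1.4 [-0.8 -0.1  0.6]
1.5 [-0.2  0.6 -0.1]
22.8833
```

View pics/top3.png

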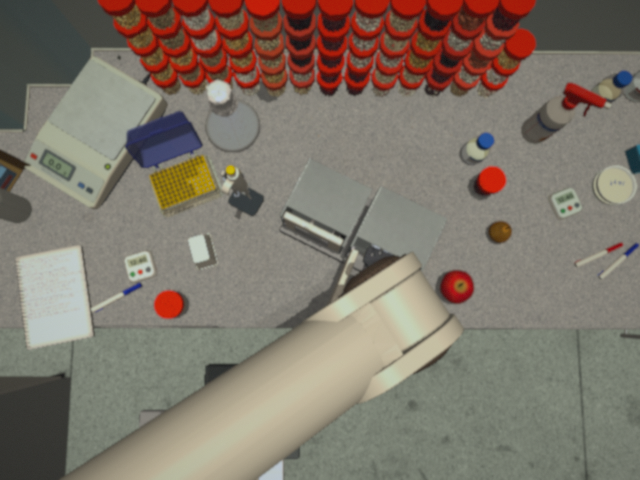

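The door's top edge now runs from (357,250) to about (335,298), which is about 1.5 rad open. The low door is still shut, and the cup at (169,304) and apple at (457,287) haven't moved. The gripper is clear at z = 0.32.

```bash
python3 -c "
from bench import manip
manip.sleep(.5);print(manip.hand_in())"
```

```text
the job is handed in; nothing more can be done
None
```

I handed the job in at about 23 s. The tall cabinet's door popped ajar after the press and now stands about 1.5 rad open; the low door looks shut, the cup and apple unmoved and the gripper clear, but no verdict came back.

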